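Feel the tape roll off its keyed spindle and put it away

TASK

Take the roll of athletic tape off the upright spindle: a lug hidden inside the core holds it down until one of the core's three slots is turned under the lug, so turn it and feel for the spot where it will rise. Set the roll down flat on the floor of the clear tub without dropping it, then push the loaded tub along the cart top, without lifting it, until it rests flat against the long back rail. Leave the dumbbells, the push-up handle and the peanut ball where they are.

Things in the scene. Friction and masses are not known exactly. Their poses are not given: they have to be found in the camera images.
- roll: Wound roll of white athletic tape, a ring 64 mm in diameter and 48 mm tall, 130 g, on the spindle, at the start 28 mm above the cart top. Origin: centre of its underside; z is its axis, up. Cardboard core, inside diameter 44 mm, with 6 mm thick end discs at top and bottom: 25 mm bore and three slots 14 mm wide, out to 21 mm radius, along the roll's own x and at 120 and 240 degrees from it.
- spindle_top (a point): Top centre of the fixed upright steel post, 20 mm in diameter, top 88 mm above the cart top and 12 mm above the roll. One lug, 7 mm wide, 8 mm tall, reaching 18 mm radius, underside 38 mm above the cart top, hidden in the core: the roll rises 4 mm, then its lower disc meets the lug unless a slot is within about 10 degrees of it. Its direction is unknown, differs every time: feel for it.
- spindle_foot (a point): Centre of the underside of the spindle's fixed base, on the cart top below the post: a plate 110 mm square and 12 mm thick, then a seat collar 40 mm in diameter up to 28 mm height, on which the roll rests. x and y along the plate's sides.
- tub: Empty open clear plastic tub, 150 mm (its x) by 160 mm (its y), 50 mm tall, walls and floor 4 mm, 350 g, loose. Origin: centre of its underside; z up, x roughly away from the robot.
- rail_face (a point): Middle of the lower edge of the near face of the fixed back rail, a straight steel bar 700 mm long, 34 mm tall and 16 mm thick. x points away from the robot, square to the face; y runs along the rail. The tub is home when the whole of its far side lies against this face (tub centre 75 mm short of it).
- dumbbell_a: Pink vinyl dumbbell, 170 mm long (its x), 60 mm heads, 1 kg, loose. Origin: underside centre.
- dumbbell_b: The other pink vinyl dumbbell, same size. Origin: underside centre.
- pushup_handle: Black push-up handle, 180 mm long (its x), 110 mm wide, 122 mm tall, loose. Origin: underside centre.
- peanut_ball: Blue hard silicone peanut ball, 154 mm long (its y), 80 mm thick, loose. Origin: underside centre.
Things that resemble listed ones, but are neither listed nor needed, are in the scene too. What is meant by the part that bears spindle_top is not brown, red or yellow, and is the smaller of those in its own colour.

How it is judged:
On the way, in this order (a step that is already met when the one before it is completed fails the run):
1. the roll has been slid up clear of the top of the spindle (z of roll in the frame of spindle_top above 0 m), for 0.1 s.
2. the roll stands flat on the tub's floor, still held by the fingers, with the tub not yet at the rail (gap over 15 mm) (x of roll in the frame of tub between -0.05 and 0.05 m and y of roll in the frame of tub between -0.055 and 0.055 m and z of roll in the frame of tub below 0.01 m and angle between roll's own z axis and vertical below 0.15 rad and contact force between the fingers and roll above 0.5 N and x of tub in the frame of rail_face below -0.09 m), for 0.05 s.
At the end, for the whole second after the job is handed in: The roll lies flat on the tub's floor (within 0.15 rad; centre within 50 mm in x and 55 mm in y of the tub's) and the tub stands on the cart top against the back rail: gap under 8 mm, square within 0.07 rad, centre within 300 mm of the rail's middle; both at rest (x of roll in the frame of tub between -0.05 and 0.05 m and y of roll in the frame of tub between -0.055 and 0.055 m and z of roll in the frame of tub below 0.01 m and angle between roll's own z axis and vertical below 0.15 rad and x of tub in the frame of rail_face above -0.083 m and angle between the x axis of tub and the x axis of rail_face, either way round below 0.07 rad and y of tub in the frame of rail_face between -0.3 and 0.3 m and height (world z) of tub below 0.006 m and linear speed of each of tub, roll below 0.02 m/s); the robot touches nothing.
It fails at once if the dumbbell a is moved more than 30 mm (distance of dumbbell_a from where it was at the start of the episode above 0.03 m).
It fails at once if the dumbbell b is moved more than 30 mm (distance of dumbbell_b from where it was at the start of the episode above 0.03 m).
It fails at once if the pushup handle is moved more than 30 mm (distance of pushup_handle from where it was at the start of the episode above 0.03 m).
It fails at once if the peanut ball is moved more than 30 mm (distance of peanut_ball from where it was at the start of the episode above 0.03 m).
It fails at once if the tub is lifted (over 20 mm) or tipped (over 0.3 rad) (height (world z) of tub above 0.02 m or angle between tub's own z axis and vertical above 0.3 rad).
It also fails if it takes over 61 s, if anything falls off the work surface, if the arm or the gripper's body presses on something with over 40 N, if the wrist force passes 120 N, or if a joint passes its speed limit or range.

ROBOT

A 7-joint arm with a two-finger parallel gripper is mounted at the origin on the work surface. World frame = base frame: x ahead of the robot, y to its left, z up, the work surface at z = 0. Lengths are in m, angles in rad, forces in N, time in s.
With the tool pointing down it reaches from about 0.35 to 0.9 m from the base axis. Payload 8.1 kg.
Tool frame: the origin (TCP) lies at the very end of the fingers, on their centre line; the grasp point (between the pads) lies 19 mm behind it; z points along the fingers, y is the line along which they close (so a half turn about z gives the same grasp; the last joint's range is limited). The gripper opens to 92 mm and grips with 3 to 60 N. Pads are 19 mm wide; open, the fingers measure 130 mm over their backs; the gripper's body (75 mm by 190 mm) begins 47 mm behind the grasp point.
Start: joints at [-1.234, 0.434, 0.025, 1.573, -0.012, 1.134, -0.075], TCP at [0.266, 0.566, 0.227] pointing down, gripper open.
Joint ranges: [-2.62, 2.62], [-0.44, 2.09], [-1.27, 1.32], [0.08, 2.57], [-1.32, 4.46], [0.12, 2], [-2.74, 2.74]. Speed limits (rad/s): [2.22, 2.22, 3.01, 3.01, 3.14, 3.14, 3.14].

INTERFACE

Orientations are given as a rotation vector (axis times angle).
In Python, from cell import observe, get_image, sign_off, find_in, trace, place_of gives the robot as it stands. The module is installed in compiled form; this text tells all that it offers.
- The arm moves only by the shell command python3 -m handwheel 'ROWS' [OPENING] [FORCE]. ROWS is JSON, a list of rows, each a list of 6 numbers: the shift along the tool's x, y, z each as a share of 0.02 m, from -1 to 1, then the turn, a rotation vector about the tool's x, y, z each as a share of 4 degrees, from -1 to 1. A call has 1 to 8 rows; each row shifts and turns the commanded pose from where the row before left it, along the tool's axes as they then stand; what a row does not reach is not made up. A row lasts 1/12 s, in which the tool goes at most 41.7 mm and 7.16 degrees, less where a joint would pass 70% of its speed; a pose out of reach is approached as far as the arm can. A call with a number of a shift or a turn outside -1 to 1 is refused whole. A call with a gripper value outside its range is refused whole. OPENING is the opening, from 0 (shut) to 1 (fully open), set as the call begins (- or left out, the last holds). The fingers move at their own pace and stop on an object; FORCE is the grip in N (left out, the last holds). Time passes only in rows, so rows that do not move let the fingers close. It gives the time, the measured TCP pose, the force, the opening and the grip force at its end, in the units of the state.
- observe(): the state, without advancing time (a new reading comes with each control period).
- get_image(name): name is "scene" or "side" or "wrist"; returns a dict with "image" (480x640x3 uint8, red, green, blue), "fx", "fy", "cx", "cy" (pixels), "position" and "orientation" of the camera in the world. Camera axes: x right, y down, z forward; pixel columns grow to the right and rows downward; lengths in m; the calibration is good to about 2 mm. The wrist camera is an equidistant fisheye: a pixel r from the principal point sees the ray r / f radians off the axis. A picture is of the moment at which its call begins. There is no depth.
- sign_off(): hands the job in; it is judged then, once.
Trained networks look in the newest picture that a camera, given by its name, has taken for a name from the list of things; names that differ only in an ending like _2 or _b are one class to them, and where a whole thing is asked for, a point or a joint stands for the part that bears it (a point fixed in the world has none). Each returns a list of dicts, best first, with "score" (0 to 1); they miss things now and then, are a little off and sometimes report something else, mostly with a low value. They report only what shows in the picture. A call takes as long as a camera call. They do not tell look-alikes from the thing itself.
- find_in(label, camera): "rect" ([centre column, centre row, width, height] as shares, 0 to 1, of the picture: columns of its width, rows of its height, round what is visible of it).
- trace(label, camera): "region" (480x640 bool, what is visible of it) and "rect" ([centre column, centre row, width, height] as shares, 0 to 1, of the picture: columns of its width, rows of its height, round what is visible of it).
- place_of(label, camera): "point" ([column, row] as shares, 0 to 1, of the picture: columns of its width, rows of its height: a listed point, or the origin of a listed thing).
The state is a dict: "clock": time; "joints": joint angles; "dq": joint speeds; "joint_efforts": joint torques, N m; "position": TCP position; "ee_rot": TCP orientation; "force": force on the tool from outside, world axes, zero at the start; "ft_torque": the same for the moment, N m; "width": opening from 0.0 (shut) to 1.0 (fully open); "gripper_force": force on a finger pad.
Only numpy, scipy, OpenCV 4.12 (cv2) and the standard library are available. Lean on these libraries where they do the work, as an engineer would, in place of code of your own. Each camera call takes 0.05 s, during which the arm holds its last target. There are 200 camera calls.

## Working session

There is one attempt and no reset: what is moved stays moved. The work goes in short steps, Python scripts to look and compute and a shell command to move; the robot and the scene stay as the last step left them, time stands still between calls to the robot, and variables do not carry over. Pictures are saved under pics/ and viewed, at most 10 in all, crops included, and the job is handed in when it is done.

```bash
mkdir -p pics
cat > h.py <<'E'
import numpy as np, cv2
from scipy.spatial.transform import Rotation as R
from cell import observe, get_image, sign_off, find_in, trace, place_of
def rot(o):
    o=np.array(o,float)
    return o if o.shape==(3,3) else (R.from_rotvec(o).as_matrix() if o.size==3 else R.from_quat(o).as_matrix())
def px2w(c,uv,z):
    d=np.array([(uv[0]-c['cx'])/c['fx'],(uv[1]-c['cy'])/c['fy'],1.])
    d=rot(c['orientation'])@d; p=np.array(c['position'])
    return p+d*(z-p[2])/d[2]
def w2px(c,p):
    q=rot(c['orientation']).T@(np.array(p)-np.array(c['position']))
    return np.array([c['cx']+c['fx']*q[0]/q[2],c['cy']+c['fy']*q[1]/q[2]])
def save(c,name,box=None,s=1):
    im=c['image'][:,:,::-1]
    if box: im=im[box[1]:box[3],box[0]:box[2]]
    cv2.imwrite('pics/'+name,cv2.resize(im,None,fx=s,fy=s,interpolation=cv2.INTER_CUBIC))
E
python3 - <<'E'
from h import *
np.set_printoptions(precision=3,suppress=True)
H={'roll':.028,'spindle_top':.088,'spindle_foot':0,'tub':0,'rail_face':0,'dumbbell_a':0,'pushup_handle':0,'peanut_ball':0}
for n in('scene','side'):
    c=get_image(n); save(c,n+'0.png'); print(n,c['fx'],c['cx'],c['position'],c['orientation'])
    for l,z in H.items():
        for r in place_of(l,n)[:4]:
            uv=np.array(r['point'])*[640,480]; print(l,round(r['score'],2),uv,px2w(c,uv,z)[:2])
print(observe())
E
```

```text
scene 532.0769033073566 319.668422921904 [ 1.05  -0.752  1.076] [-2.315 -0.76   0.262]
roll 0.9 [350.016 207.792] [0.516 0.163]
spindle_top 0.9 [317.312 115.68 ] [0.237 0.388]
spindle_top 0.81 [296.32  149.616] [0.287 0.216]
spindle_top 0.75 [354.688 188.4  ] [0.515 0.18 ]
spindle_top 0.66 [144.512 242.304] [ 0.209 -0.294]
spindle_foot 0.88 [353.28  212.304] [0.519 0.178]
spindle_foot 0.79 [318.592 138.72 ] [0.243 0.39 ]
spindle_foot 0.77 [410.816 337.488] [ 0.854 -0.084]
spindle_foot 0.74 [156.288 275.184] [ 0.243 -0.311]
tub 0.85 [300.8   293.376] [ 0.571 -0.137]
rail_face 0.58 [376.704 285.12 ] [ 0.709 -0.002]
rail_face 0.55 [369.088 160.704] [0.433 0.397]
dumbbell_a 0.95 [197.12  411.312] [ 0.581 -0.509]
dumbbell_a 0.88 [228.224 362.88 ] [ 0.557 -0.386]
pushup_handle 0.92 [420.096 177.216] [0.599 0.425]
pushup_handle 0.38 [226.816 362.496] [ 0.554 -0.387]
peanut_ball 0.89 [367.872 157.92 ] [0.423 0.406]
side 464.8497199069133 317.2440700215856 [ 0.387 -1.168  0.783] [-2.116  0.136 -0.098]
roll 0.85 [297.216 228.192] [0.516 0.165]
spindle_top 0.86 [191.68  299.376] [ 0.221 -0.257]
[... 307 characters left out ...]
ot 0.67 [295.616 239.52 ] [0.508 0.14 ]
tub 0.72 [322.304 287.904] [ 0.557 -0.132]
rail_face 0.88 [363.2   256.416] [0.707 0.014]
dumbbell_a 0.7 [336.576 350.784] [ 0.554 -0.38 ]
pushup_handle 0.93 [304.832 199.2  ] [0.573 0.437]
{'clock': 0.9, 'joints': array([-1.234,  0.434,  0.025,  1.573, -0.012,  1.134, -0.075]), 'dq': array([-0.001, -0.   ,  0.   ,  0.001,  0.   ,  0.001,  0.   ]), 'joint_efforts': array([ -0.   , -66.765,   0.983, -31.481,  -0.061,   0.032,  -0.   ]), 'position': array([0.266, 0.566, 0.227]), 'ee_rot': array([0.685, 3.066, 0.   ]), 'force': array([ 0.038,  0.09 , -0.416]), 'ft_torque': array([ 0.015, -0.024, -0.002]), 'gripper_force': 0.0, 'width': 1.0000629031705568}
```

View pics/scene0.png

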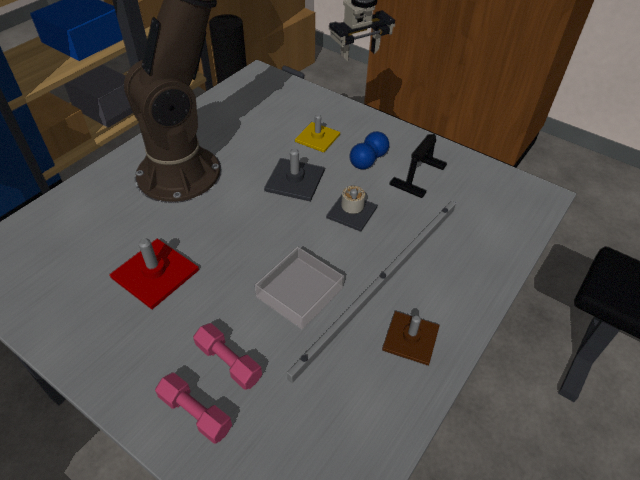

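View pics/side0.png

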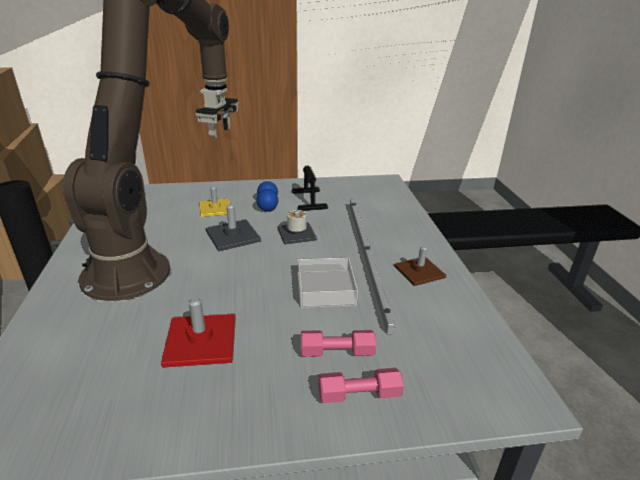

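The scene shows four bare spindles that could be meant, plus the one carrying the roll:
- yellow at (318,125)
- larger dark grey at (295,170)
- smaller dark grey with the white roll at (353,200)
- red at (149,258)
- brown at (415,325)

The task rules out brown, red and yellow. Of the two dark ones, the plate at (353,210) is the smaller, and it carries the roll. I'll confirm that with one crop and measure the tub and rail.

Run:
```python
from h import *
np.set_printoptions(precision=4,suppress=True)
C={}
for n in('scene','side'):
    c=C[n]=get_image(n)
    for l in ('tub','rail_face','roll'):
        t=trace(l,n)
        for r in t[:1]:
            m=r['region'].astype(np.uint8)
            k,_=cv2.findContours(m,cv2.RETR_EXTERNAL,cv2.CHAIN_APPROX_NONE); k=max(k,key=cv2.contourArea)
            h=cv2.convexHull(k); a=cv2.approxPolyDP(h,4,True)[:,0]
            print(n,l,round(r['score'],2),m.sum(),[ (list(map(int,p)),px2w(c,p,{'tub':.05,'rail_face':.034,'roll':.076}[l])[:2].round(3).tolist()) for p in a])
save(C['scene'],'crop.png',(230,140,470,385),2.4)
# triangulate roll
A=[];b=[]
for n in C:
    c=C[n]; r=place_of('roll',n)[0]; uv=np.array(r['point'])*[640,480]
    d=rot(c['orientation'])@np.array([(uv[0]-c['cx'])/c['fx'],(uv[1]-c['cy'])/c['fy'],1]); d/=np.linalg.norm(d)
    P=np.eye(3)-np.outer(d,d); A.append(P); b.append(P@np.array(c['position'])); print(n,r['score'],uv,px2w(c,uv,.028))
print(np.linalg.solve(sum(A),sum(b)))
```

```text
scene tub 0.93 4271 [([296, 247], [0.496, -0.057]), ([343, 277], [0.646, -0.065]), ([342, 288], [0.663, -0.094]), ([303, 328], [0.655, -0.239]), ([255, 292], [0.504, -0.227]), ([259, 280], [0.489, -0.194])]
scene rail_face 0.74 2340 [([454, 202], [0.74, 0.354]), ([447, 217], [0.752, 0.288]), ([290, 381], [0.706, -0.352]), ([287, 371], [0.687, -0.337])]
scene roll 0.94 521 [([357, 186], [0.508, 0.204]), ([364, 191], [0.535, 0.198]), ([363, 207], [0.566, 0.144]), ([348, 212], [0.545, 0.105]), ([341, 206], [0.517, 0.112]), ([342, 190], [0.484, 0.165])]
side tub 0.76 2771 [([348, 257], [0.642, -0.059]), ([357, 284], [0.64, -0.192]), ([356, 304], [0.62, -0.275]), ([301, 307], [0.482, -0.27]), ([298, 259], [0.497, -0.053])]
side rail_face 0.7 1097 [([351, 201], [0.731, 0.335]), ([382, 286], [0.711, -0.187]), ([391, 332], [0.686, -0.368]), ([378, 306], [0.679, -0.27])]
side roll 0.65 312 [([303, 211], [0.539, 0.193]), ([305, 228], [0.532, 0.079]), ([289, 228], [0.483, 0.084]), ([288, 214], [0.488, 0.177])]
scene 0.69 [350.08  208.416] [0.5173 0.1609 0.028 ]
side 0.62 [294.528 227.712] [0.5079 0.1694 0.028 ]
[0.5108 0.1693 0.0237]
```

View pics/crop.png

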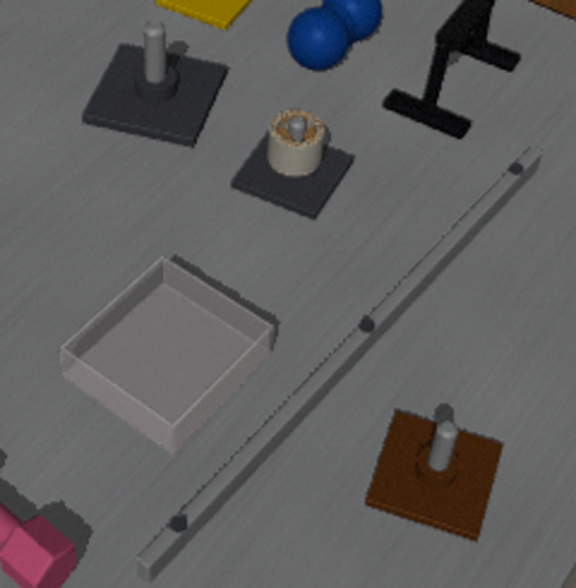

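The crop confirms it: the white roll sits on the smaller dark grey plate at crop (293,160), and the larger dark plate at (155,95) is bare. The tub rim corners are at crop (165,260), (273,328), (172,425) and (62,350).

Run:
```python
from h import *
np.set_printoptions(precision=4,suppress=True)
c=get_image('scene'); f=lambda u,v,z:px2w(c,(230+u/2.4,140+v/2.4),z)[:2]
print('post',f(297,119,.088),f(297,122,.088))
print('rolltop',f(296,128,.076), w2px(c,(.515,.165,.076)))
pl=[f(232,183,.012),f(313,213,.012),f(353,155,.012)]; print('plate',pl,(pl[0]+pl[2])/2)
t=[f(165,260,.05),f(273,327,.05),f(172,425,.05),f(62,350,.05)]; print('tub',t,sum(t)/4,[np.linalg.norm(t[i]-t[i-1]) for i in range(4)])
print('rail top near edge',f(527,150,.034),f(140,560,.034))
# wrist cam
w=get_image('wrist'); print(w['position'],w['orientation'],w['fx'])
```

```text
post [0.5155 0.1748] [0.5183 0.1707]
rolltop [0.5164 0.1729] [351.2972 194.7068]
plate [array([0.4742, 0.1097]), array([0.5755, 0.1265]), array([0.5622, 0.2341])] [0.5182 0.1719]
tub [array([ 0.5039, -0.0565]), array([ 0.6462, -0.062 ]), array([ 0.6354, -0.2173]), array([ 0.4939, -0.2121])] [ 0.5699 -0.137 ] [np.float64(0.15593267480133838), np.float64(0.14240342233212994), np.float64(0.15562541975031263), np.float64(0.14166760872188486)]
rail top near edge [0.7313 0.3442] [ 0.6926 -0.3399]
[0.196  0.5986 0.384 ] [2.4388 1.5476 0.229 ] 371.64829954431775
```

```bash
python3 -m handwheel '[[-0.5,-0.3,0,0,0,0],[-1,-0.63,0,0,0,0],[-1,-0.63,0,0,0,0],[-1,-0.63,0,0,0,0],[-1,-0.63,0,0,0,0],[-1,-0.63,0,0,0,0],[-1,-0.63,0,0,0,0],[-1,-0.63,0,0,0,0]]' 1; python3 -m handwheel '[[-1,-0.63,0,0,0,0],[-1,-0.63,0,0,0,0],[-1,-0.63,0,0,0,0],[-1,-0.63,0,0,0,0],[-1,-0.63,0,0,0,0],[-1,-0.63,0,0,0,0],[-1,-0.63,0,0,0,0],[-1,-0.63,0,0,0,0]]' 1; python3 -m handwheel '[[-1,-0.63,0,0,0,0],[-1,-0.63,0,0,0,0],[-1,-0.63,0,0,0,0],[-0.7,-0.4,0,0,0,0],[-0.4,-0.2,0,0,0,0],[-0.1,-0.1,0,0,0,0],[0,0,0,0,0,0],[0,0,0,0,0,0]]' 1
python3 - <<'E'
from h import *
np.set_printoptions(precision=4,suppress=True)
s=observe(); print(s['joints'])
w=get_image('wrist'); save(w,'w1.png')
def fish(c,uv,z):
    v=np.array([uv[0]-c['cx'],uv[1]-c['cy']]); r=np.linalg.norm(v); th=r/c['fx']
    d=np.r_[v/r*np.sin(th),np.cos(th)]; d=rot(c['orientation'])@d; p=np.array(c['position']); return p+d*(z-p[2])/d[2]
for l,z in (('spindle_top',.088),('roll',.028),('spindle_foot',0),('tub',0),('rail_face',0)):
    for r in place_of(l,'wrist')[:3]:
        uv=np.array(r['point'])*[640,480]; print(l,round(r['score'],2),uv,fish(w,uv,z)[:2])
E
cat >> h.py <<'E'
def fish(c,uv,z):
    v=np.array([uv[0]-c['cx'],uv[1]-c['cy']]); r=np.linalg.norm(v); th=r/c['fx']
    d=np.r_[v/r*np.sin(th),np.cos(th)]; d=rot(c['orientation'])@d; p=np.array(c['position']); return p+d*(z-p[2])/d[2]
E
```

```text
clock: 2.17
position: [0.3627, 0.4144, 0.2268]
ee_rot: [0.686, 3.065, -0.0]
force: [0.1, 1.2, 0.6]
width: 0.998
gripper_force: 0.0
clock: 2.83
position: [0.4641, 0.2551, 0.2269]
ee_rot: [0.686, 3.066, 0.0]
force: [-0.6, -0.2, -0.4]
width: 1.001
gripper_force: 0.0
clock: 3.5
position: [0.5169, 0.1753, 0.2267]
ee_rot: [-0.684, -3.066, -0.001]
force: [0.3, 1.0, 0.5]
width: 0.999
gripper_force: 0.0
[-0.5712  0.3049  0.1904  1.7794 -0.0658  1.0636  0.7745]
spindle_top 0.86 [317.696 219.696] [0.5126 0.1744]
roll 0.9 [323.776 206.688] [0.5167 0.1786]
spindle_foot 0.76 [323.776 201.12 ] [0.5167 0.1788]
spindle_foot 0.66 [243.008  19.392] [0.3042 0.1862]
rail_face 0.64 [273.472 387.312] [0.7117 0.0147]
```

View pics/w1.png

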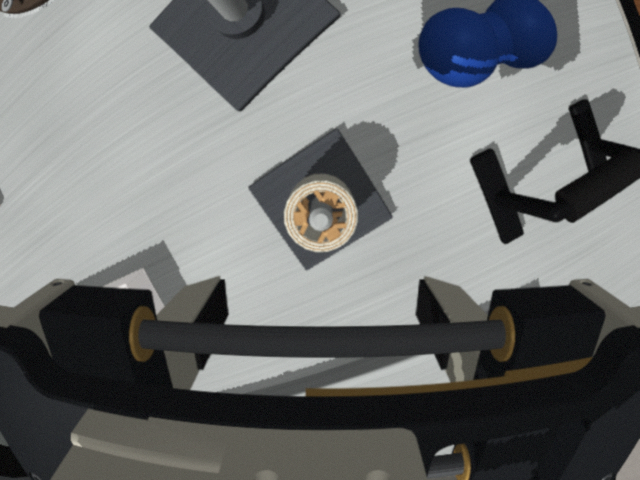

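The wrist view shows the roll and post centred at about (320,218), between the open fingers. That puts the axis within about 2 mm of the tool, so I'll descend and grip.

```bash
python3 -m handwheel '[[0,0,0.6,0,0,0],[0,0,1,0,0,0],[0,0,1,0,0,0],[0,0,1,0,0,0],[0,0,1,0,0,0],[0,0,1,0,0,0],[0,0,1,0,0,0],[0,0,0.5,0,0,0]]' 1; python3 -m handwheel '[[0,-0.05,0.8,0,0,0],[0,0,0.8,0,0,0],[0,0,0.4,0,0,0],[0,0,0.25,0,0,0],[0,0,0,0,0,0]]' 1; python3 -m handwheel '[[0,0,0,0,0,0],[0,0,0,0,0,0],[0,0,0,0,0,0],[0,0,0,0,0,0],[0,0,0,0,0,0],[0,0,0,0,0,0]]' 0.55 35
```

```text
clock: 4.47
position: [0.5163, 0.1744, 0.0826]
ee_rot: [-0.684, -3.064, 0.002]
force: [-0.3, -0.0, 0.9]
width: 1.002
gripper_force: 0.0
clock: 4.88
position: [0.5168, 0.1735, 0.0392]
ee_rot: [-0.685, -3.065, 0.001]
force: [-0.2, -0.3, -0.1]
width: 0.997
gripper_force: 0.0
clock: 5.38
position: [0.5174, 0.1737, 0.0403]
ee_rot: [0.685, 3.065, 0.001]
force: [-1.6, 0.1, 5.0]
width: 0.692
gripper_force: 34.5
```

```bash
python3 -m handwheel '[[0,0,-0.15,0,0,0],[0,0,0,0,0,0],[0,0,0,0,0,0]]'; python3 -m handwheel '[[0,0,-0.1,0,0,0],[0,0,0,0,0,0],[0,0,0,0,0,0]]'; python3 -m handwheel '[[0,0,-0.1,0,0,0],[0,0,0,0,0,0],[0,0,0,0,0,0]]'
```

```text
clock: 5.63
position: [0.5171, 0.1735, 0.0428]
ee_rot: [0.685, 3.066, 0.0]
force: [0.4, 0.3, -1.6]
width: 0.69
gripper_force: 34.5
clock: 5.88
position: [0.5168, 0.1734, 0.0444]
ee_rot: [-0.685, -3.065, 0.001]
force: [0.9, 0.6, -5.3]
width: 0.692
gripper_force: 34.5
clock: 6.13
position: [0.5168, 0.1732, 0.0452]
ee_rot: [-0.685, -3.065, 0.002]
force: [6.6, 1.1, -24.7]
width: 0.693
gripper_force: 34.7
```

It's blocked by the lug after about 4 mm. I'll keep a light upward pull and turn.

```bash
python3 -m handwheel '[[0,0,0.04,0,0,0],[0,0,0,0,0,1],[0,0,0,0,0,1],[0,0,0,0,0,0]]'; python3 -m handwheel '[[0,0,0,0,0,1],[0,0,0,0,0,1],[0,0,0,0,0,0]]'; python3 -m handwheel '[[0,0,0,0,0,1],[0,0,0,0,0,1],[0,0,0,0,0,0]]'
```

```text
clock: 6.47
position: [0.5165, 0.1744, 0.0451]
ee_rot: [-0.901, -3.008, 0.0]
force: [2.5, 4.3, -20.1]
width: 0.689
gripper_force: 34.5
clock: 6.72
position: [0.5163, 0.1751, 0.0451]
ee_rot: [-1.106, -2.939, -0.001]
force: [2.8, 5.0, -20.0]
width: 0.692
gripper_force: 34.3
clock: 6.97
position: [0.5161, 0.1756, 0.0451]
ee_rot: [-1.308, -2.855, -0.001]
force: [2.8, 7.6, -19.3]
width: 0.693
gripper_force: 34.3
```

```bash
for i in 1; do python3 -m handwheel '[[0,0,0.02,0,0,1],[0,0,0,0,0,1],[0,0,0,0,0,0]]'; python3 -m handwheel '[[0,0,0,0,0,1],[0,0,0,0,0,1],[0,0,0,0,0,0]]'; python3 -m handwheel '[[0,0,0,0,0,1],[0,0,0,0,0,1],[0,0,0,0,0,0]]'; python3 -m handwheel '[[0,0,0,0,0,1],[0,0,0,0,0,1],[0,0,0,0,0,0]]'; done
```

```text
clock: 7.22
position: [0.5161, 0.1754, 0.045]
ee_rot: [-1.504, -2.756, -0.001]
force: [0.9, 6.7, -15.2]
width: 0.687
gripper_force: 34.3
clock: 7.47
position: [0.516, 0.1753, 0.045]
ee_rot: [-1.692, -2.644, -0.0]
force: [0.9, 6.3, -14.7]
width: 0.688
gripper_force: 34.3
clock: 7.72
position: [0.5159, 0.1751, 0.045]
ee_rot: [-1.872, -2.52, 0.001]
force: [0.7, 5.3, -13.9]
width: 0.688
gripper_force: 34.3
clock: 7.97
position: [0.5159, 0.1747, 0.0451]
ee_rot: [-2.043, -2.384, 0.001]
force: [-1.3, 5.0, -12.8]
width: 0.689
gripper_force: 34.3
```

```bash
python3 -m handwheel '[[0,0,0,0,0,1],[0,0,0,0,0,1],[0,0,0,0,0,0]]'; python3 -m handwheel '[[0,0,0,0,0,1],[0,0,0,0,0,1],[0,0,0,0,0,0]]'; python3 -m handwheel '[[0,0,0,0,0,1],[0,0,0,0,0,1],[0,0,0,0,0,0]]'; python3 -m handwheel '[[0,0,0,0,0,1],[0,0,0,0,0,1],[0,0,0,0,0,0]]'
```

```text
clock: 8.22
position: [0.516, 0.1741, 0.0453]
ee_rot: [-2.203, -2.237, 0.002]
force: [-1.9, 3.4, -7.9]
width: 0.691
gripper_force: 34.4
clock: 8.47
position: [0.5162, 0.1729, 0.0456]
ee_rot: [-2.355, -2.078, 0.003]
force: [-4.6, 0.7, -2.1]
width: 0.693
gripper_force: 34.5
clock: 8.72
position: [0.5158, 0.1723, 0.0455]
ee_rot: [-2.494, -1.909, 0.004]
force: [-5.9, -1.8, -1.6]
width: 0.69
gripper_force: 34.6
clock: 8.97
position: [0.5153, 0.1724, 0.0454]
ee_rot: [-2.621, -1.73, 0.005]
force: [-7.0, -1.1, -1.3]
width: 0.689
gripper_force: 34.6
```

The pull fell from 13 to 1.5 N while the tool rose, so a slot is under the lug. The side force growing afterwards suggests I turned too far, so I'll turn back 8° and lift.

```bash
python3 -m handwheel '[[0,0,0,0,0,-1],[0,0,0,0,0,-1],[0,0,0,0,0,0]]'; python3 -m handwheel '[[0,0,-0.15,0,0,0],[0,0,0,0,0,0],[0,0,0,0,0,0]]';  python3 -m handwheel '[[0,0,-0.1,0,0,0],[0,0,0,0,0,0],[0,0,0,0,0,0]]'
```

```text
clock: 9.22
position: [0.5159, 0.1732, 0.0457]
ee_rot: [-2.484, -1.921, 0.003]
force: [-4.6, 0.5, -3.0]
width: 0.69
gripper_force: 34.6
clock: 9.47
position: [0.5159, 0.1729, 0.0488]
ee_rot: [-2.491, -1.912, 0.003]
force: [-7.4, -1.4, -0.3]
width: 0.686
gripper_force: 34.6
clock: 9.72
position: [0.5159, 0.173, 0.0507]
ee_rot: [-2.491, -1.912, 0.003]
force: [-6.8, -0.5, -2.0]
width: 0.691
gripper_force: 34.6
```

```bash
python3 -m handwheel '[[0,0,-0.2,0,0,0],[0,0,-0.2,0,0,0],[0,0,-0.2,0,0,0],[0,0,0,0,0,0]]'; python3 -m handwheel '[[0,0,-0.5,0,0,0],[0,0,-0.5,0,0,0],[0,0,-0.5,0,0,0],[0,0,0,0,0,0]]'
```

```text
clock: 10.05
position: [0.516, 0.1731, 0.0633]
ee_rot: [-2.492, -1.911, 0.003]
force: [-7.9, 0.0, 2.1]
width: 0.691
gripper_force: 34.6
clock: 10.38
position: [0.5164, 0.1732, 0.0947]
ee_rot: [-2.493, -1.909, 0.001]
force: [-9.1, -0.7, 4.8]
width: 0.69
gripper_force: 34.6
```

```bash
python3 -m handwheel '[[0,0,-0.5,0,0,0],[0,0,-0.7,0,0,0],[0,0,-0.7,0,0,0],[0,0,-0.6,0,0,0],[0,0,-0.4,0,0,0],[0,0,0,0,0,0],[0,0,0,0,0,0]]'
python3 - <<'E'
from h import *
c=get_image('side'); save(c,'s2.png',(240,150,400,310),3)
w=get_image('wrist'); save(w,'w2.png')
print(observe()['joints'])
E
```

```text
clock: 10.97
position: [0.5181, 0.1736, 0.1515]
ee_rot: [2.495, 1.908, 0.004]
force: [0.1, -0.2, -1.7]
width: 0.692
gripper_force: 34.5
[-0.89385885  0.43403251  0.64895518  1.90142829 -0.32688266  0.91283732
 -0.35168903]
```

View pics/s2.png

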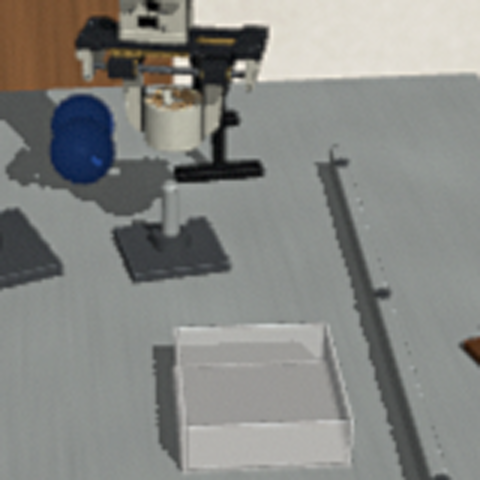

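The roll is clear of the post at crop (170,190), upright in the fingers, with the tub below at crop (260,400). Next I'll turn the fingers parallel to the rail, which takes 78° more.

```bash
python3 -m handwheel '[[0,0,0,0,0,1],[0,0,0,0,0,1],[0,0,0,0,0,1],[0,0,0,0,0,1],[0,0,0,0,0,1],[0,0,0,0,0,1],[0,0,0,0,0,1],[0,0,0,0,0,1]]'; python3 -m handwheel '[[0,0,0,0,0,1],[0,0,0,0,0,1],[0,0,0,0,0,1],[0,0,0,0,0,1],[0,0,0,0,0,1],[0,0,0,0,0,1],[0,0,0,0,0,1],[0,0,0,0,0,1]]'; python3 -m handwheel '[[0,0,0,0,0,1],[0,0,0,0,0,1],[0,0,0,0,0,1],[0,0,0,0,0,0.5],[0,0,0,0,0,0],[0,0,0,0,0,0]]'
python3 - <<'E'
from h import *
s=observe(); M=rot(s['ee_rot']); print(M.round(4), s['joints'].round(3))
for t in ((.57,-.137),(.565,-.136)): print(M.T@(np.array([*t,s['position'][2]])-s['position'])/.02)
E
```

```text
clock: 11.73
position: [0.5168, 0.1733, 0.1498]
ee_rot: [2.927, 1.141, -0.002]
force: [0.6, -0.8, -1.4]
width: 0.689
gripper_force: 34.5
clock: 12.4
position: [0.5168, 0.1734, 0.1498]
ee_rot: [3.127, 0.29, -0.001]
force: [0.5, -0.1, -1.6]
width: 0.694
gripper_force: 34.5
clock: 12.9
position: [0.5169, 0.1734, 0.15]
ee_rot: [3.139, -0.085, -0.001]
force: [0.5, -0.2, -1.0]
width: 0.691
gripper_force: 34.5
[[ 9.985e-01 -5.440e-02 -6.000e-04]
 [-5.440e-02 -9.985e-01 -9.000e-04]
 [-6.000e-04  1.000e-03 -1.000e+00]] [-1.121  0.558  1.032  1.917 -0.57   0.997 -1.454]
[3.49770625e+00 1.53526570e+01 1.27322305e-02]
[3.24535559e+00 1.53163371e+01 1.28377073e-02]
```

```bash
python3 -m handwheel '[[0.1,0.5,0,0,0,0],[0.22,1,0,0,0,0],[0.22,1,0,0,0,0],[0.22,1,0,0,0,0],[0.22,1,0,0,0,0],[0.22,1,0,0,0,0],[0.22,1,0,0,0,0],[0.22,1,0,0,0,0]]'; python3 -m handwheel '[[0.22,1,0,0,0,0],[0.22,1,0,0,0,0],[0.22,1,0,0,0,0],[0.22,1,0,0,0,0],[0.22,1,0,0,0,0],[0.22,1,0,0,0,0],[0.22,1,0,0,0,0],[0.2,0.6,0,0,0,0]]';python3 -m handwheel '[[0.1,0.2,0,0,0,0],[0,0,0,0,0,0],[0,0,0,0,0,0]]'
python3 - <<'E'
from h import *
np.set_printoptions(precision=4,suppress=True)
s=observe(); print(s['position'],s['joints'])
for n in ('side','scene','wrist'):
    c=get_image(n)
    for r in place_of('tub',n)[:1]:
        uv=np.array(r['point'])*[640,480]; print(n,r['score'],(fish if n=='wrist' else px2w)(c,uv,0.)[:2])
    if n=='wrist': save(c,'w3.png')
E
```

```text
clock: 13.57
position: [0.5414, 0.02, 0.1506]
ee_rot: [3.14, -0.087, 0.0]
force: [-0.2, 1.0, -1.3]
width: 0.693
gripper_force: 34.5
clock: 14.23
position: [0.5671, -0.1355, 0.1508]
ee_rot: [3.139, -0.09, 0.001]
force: [-0.3, 0.5, -0.9]
width: 0.696
gripper_force: 34.5
clock: 14.48
position: [0.5692, -0.1356, 0.1503]
ee_rot: [-3.14, 0.087, 0.001]
force: [-0.3, -0.3, -1.6]
width: 0.692
gripper_force: 34.5
[ 0.5692 -0.1356  0.1503] [-0.4814  0.5941  0.9518  1.8166 -0.5618  1.0285 -0.9328]
side 0.85 [ 0.5645 -0.1287]
scene 0.72 [ 0.5653 -0.1356]
wrist 0.62 [ 0.5703 -0.1345]
```

View pics/w3.png

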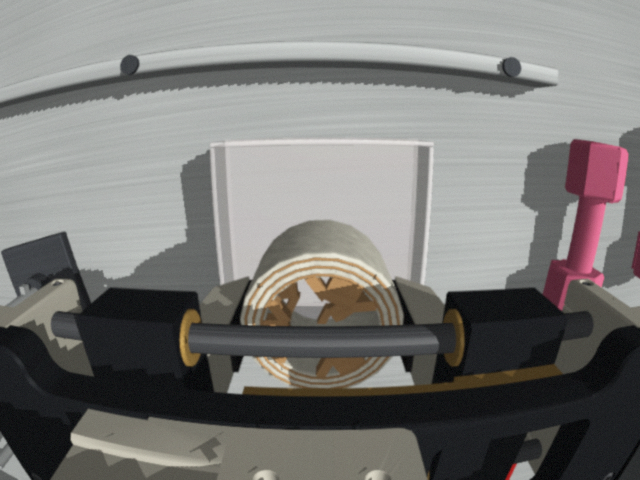

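The roll at (321,300) is centred between the tub walls at (213) and (433), and the tub looks parallel to the rail. I'll lower it now.

```bash
python3 -m handwheel '[[0,0,0.5,0,0,0],[0,0,1,0,0,0],[0,0,1,0,0,0],[0,0,1,0,0,0],[0,0,1,0,0,0],[0,0,0.7,0,0,0],[0,0,0.5,0,0,0],[0,0,0,0,0,0]]'; python3 -m handwheel '[[0,0,0.2,0,0,0],[0,0,0.2,0,0,0],[0,0,0.1,0,0,0],[0,0,0,0,0,0]]'; python3 -m handwheel '[[0,0,0.1,0,0,0],[0,0,0,0,0,0],[0,0,0,0,0,0]]'
```

```text
clock: 15.45
position: [0.5683, -0.1354, 0.0345]
ee_rot: [-3.14, 0.088, 0.005]
force: [0.6, 0.7, -0.8]
width: 0.691
gripper_force: 34.5
clock: 15.78
position: [0.5697, -0.1358, 0.0267]
ee_rot: [-3.14, 0.088, -0.001]
force: [-1.4, -0.2, -0.3]
width: 0.692
gripper_force: 34.5
clock: 16.03
position: [0.5696, -0.1358, 0.0247]
ee_rot: [-3.14, 0.088, -0.0]
force: [-0.6, -0.2, -0.8]
width: 0.692
gripper_force: 34.5
```

```bash
python3 -m handwheel '[[0,0,0.15,0,0,0],[0,0,0,0,0,0],[0,0,0,0,0,0]]'; python3 -m handwheel '[[0,0,0.1,0,0,0],[0,0,0,0,0,0],[0,0,0,0,0,0]]'; python3 -m handwheel '[[0,0,0.1,0,0,0],[0,0,0,0,0,0],[0,0,0,0,0,0]]'; python3 -m handwheel '[[0,0,0.07,0,0,0],[0,0,0,0,0,0],[0,0,0,0,0,0]]'
```

```text
clock: 16.28
position: [0.5694, -0.1358, 0.0214]
ee_rot: [-3.14, 0.088, 0.0]
force: [0.3, 0.1, -1.1]
width: 0.692
gripper_force: 34.5
clock: 16.53
position: [0.5694, -0.1358, 0.0194]
ee_rot: [-3.14, 0.088, 0.0]
force: [0.1, 0.5, -1.6]
width: 0.687
gripper_force: 34.5
clock: 16.78
position: [0.5694, -0.1359, 0.0174]
ee_rot: [-3.14, 0.088, 0.0]
force: [-0.4, 0.4, -1.1]
width: 0.691
gripper_force: 34.5
clock: 17.03
position: [0.5698, -0.1359, 0.0165]
ee_rot: [-3.14, 0.088, -0.001]
force: [-1.5, 0.8, 4.3]
width: 0.692
gripper_force: 34.6
```

It touched down at the predicted height. I'll press slightly, hold, open to about 75 mm and rise.

```bash
python3 -m handwheel '[[0,0,0.03,0,0,0],[0,0,0,0,0,0],[0,0,0,0,0,0]]'; python3 -m handwheel '[[0,0,0,0,0,0],[0,0,0,0,0,0],[0,0,0,0,0,0],[0,0,0,0,0,0]]' 0.83; python3 -m handwheel '[[0,0,-0.2,0,0,0],[0,0,-0.5,0,0,0],[0,0,-1,0,0,0],[0,0,-1,0,0,0],[0,0,-1,0,0,0],[0,0,-1,0,0,0],[0,0,-1,0,0,0],[0,0,-0.5,0,0,0]]'
python3 - <<'E'
from h import *
np.set_printoptions(precision=4,suppress=True)
for n in ('side','scene','wrist'):
    c=get_image(n)
    for l,z in (('tub',0),('roll',.004)):
      for r in place_of(l,n)[:1]:
        uv=np.array(r['point'])*[640,480]; print(n,l,r['score'],(fish if n=='wrist' else px2w)(c,uv,z)[:2])
    if n=='side': save(c,'s4.png',(250,180,420,350),3)
E
```

```text
clock: 17.28
position: [0.5699, -0.136, 0.0165]
ee_rot: [-3.14, 0.088, -0.002]
force: [-2.4, 0.6, 11.2]
width: 0.687
gripper_force: 34.6
clock: 17.62
position: [0.5695, -0.1359, 0.0154]
ee_rot: [3.14, -0.088, -0.0]
force: [0.4, 0.8, 0.4]
width: 0.826
gripper_force: 0.0
clock: 18.28
position: [0.5703, -0.1366, 0.1425]
ee_rot: [3.14, -0.089, 0.005]
force: [0.5, -0.6, -0.6]
width: 0.83
gripper_force: 0.0
side tub 0.72 [ 0.5674 -0.1501]
side roll 0.84 [ 0.5683 -0.1402]
scene tub 0.68 [ 0.5655 -0.1347]
scene roll 0.56 [ 0.5832 -0.1512]
wrist tub 0.75 [ 0.5663 -0.1297]
wrist roll 0.94 [ 0.5725 -0.1345]
```

View pics/s4.png

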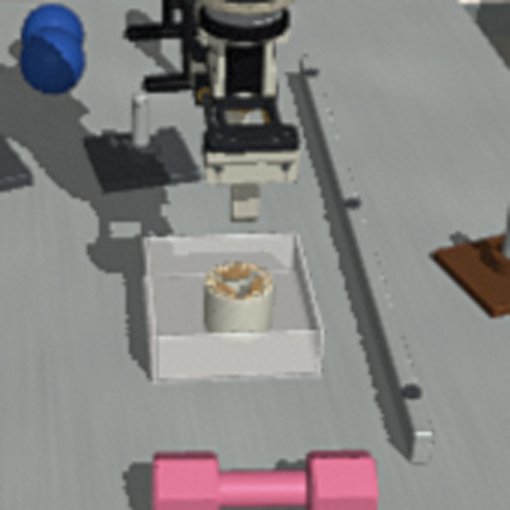

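The roll is flat and upright in the tub, at crop (240,300), and the tub hasn't moved. I'll back off behind the near wall, open the fingers along the rail direction and descend.

```bash
python3 -m handwheel '[[-0.5,0,0,0,0,0],[-1,0,0,0,0,0],[-1,0,0,0,0,0],[-1,0,0,0,0,0],[-1,0,0,0,0,0],[-1,0,0,0,0,0],[-0.7,0,0,0,0,0],[0,0,0,0,0,0]]' 1; python3 -m handwheel '[[0,0,0.5,0,0,0],[0,0,1,0,0,0],[0,0,1,0,0,0],[0,0,1,0,0,0],[0,0,1,0,0,0],[0,0,1,0,0,0],[0,0,0.7,0,0,0],[0,0,0,0,0,0]]'; python3 -m handwheel '[[0.4,0,0,0,0,0],[0.4,0,0,0,0,0],[0,0,0,0,0,0]]'; python3 -c "from h import *;print(observe()['joints'].round(3))"
```

```text
clock: 19.4
position: [0.4418, -0.1285, 0.139]
ee_rot: [-3.138, 0.091, 0.004]
force: [0.3, 0.1, -0.3]
width: 0.999
gripper_force: 0.0
clock: 20.07
position: [0.4446, -0.1289, 0.0126]
ee_rot: [3.14, -0.088, -0.006]
force: [0.2, 0.3, -0.2]
width: 1.001
gripper_force: 0.0
clock: 20.32
position: [0.4649, -0.1303, 0.0163]
ee_rot: [3.139, -0.086, 0.005]
force: [-0.0, 0.2, 0.6]
width: 1.0
gripper_force: 0.0
[-0.383  0.625  0.768  2.17  -0.758  0.633 -0.694]
```

```bash
python3 -m handwheel '[[0.3,0,0,0,0,0],[0.3,0,0,0,0,0],[0.3,0,0,0,0,0],[0,0,0,0,0,0]]'; python3 -m handwheel '[[0.3,0,0,0,0,0],[0.3,0,0,0,0,0],[0.3,0,0,0,0,0],[0.3,0,0,0,0,0]]';  python3 -m handwheel '[[0.3,0,0,0,0,0],[0.2,0,0,0,0,0],[0.2,0,0,0,0,0],[0,0,0,0,0,0]]'
```

```text
clock: 20.65
position: [0.4808, -0.1306, 0.0157]
ee_rot: [3.14, -0.086, 0.001]
force: [0.3, -0.7, 0.4]
width: 1.002
gripper_force: 0.0
clock: 20.98
position: [0.5016, -0.132, 0.0153]
ee_rot: [-3.139, 0.089, 0.005]
force: [-7.6, 0.6, 6.3]
width: 1.001
gripper_force: 4.0
clock: 21.32
position: [0.5175, -0.1329, 0.0154]
ee_rot: [-3.14, 0.088, 0.001]
force: [-2.3, 0.3, -0.6]
width: 1.006
gripper_force: 0.8
```

```bash
python3 -m handwheel '[[0.25,0,0,0,0,0],[0.25,0,0,0,0,0],[0,0,0,0,0,0]]';  python3 -m handwheel '[[0.25,0,0,0,0,0],[0.25,0,0,0,0,0],[0,0,0,0,0,0]]'
python3 - <<'E'
from h import *
np.set_printoptions(precision=4,suppress=True)
c=get_image('side'); save(c,'s5.png',(250,180,420,350),3)
E
```

```text
clock: 21.57
position: [0.5284, -0.1335, 0.0155]
ee_rot: [3.14, -0.087, 0.001]
force: [-0.2, 0.4, -0.5]
width: 0.999
gripper_force: 0.1
clock: 21.82
position: [0.5365, -0.1338, 0.0153]
ee_rot: [-3.139, 0.089, 0.004]
force: [-6.6, 1.7, 2.4]
width: 0.996
gripper_force: 3.2
```

View pics/s5.png

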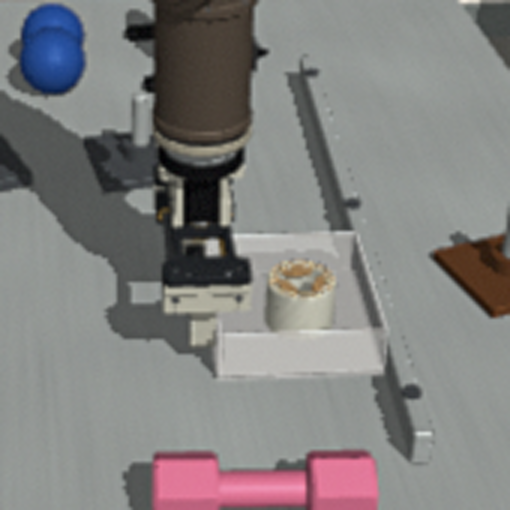

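The tub's far wall, crop (358,235) to (385,350), is at the rail or very close to it. I'll push in small steps until the force builds.

```bash
python3 -m handwheel '[[0.15,0,0,0,0,0],[0,0,0,0,0,0],[0,0,0,0,0,0]]';  python3 -m handwheel '[[0.1,0,0,0,0,0],[0,0,0,0,0,0],[0,0,0,0,0,0]]'; python3 -m handwheel '[[0.1,0,0,0,0,0],[0,0,0,0,0,0],[0,0,0,0,0,0]]'
```

```text
clock: 22.12
position: [0.5365, -0.1338, 0.0151]
ee_rot: [-3.138, 0.09, 0.01]
force: [-15.5, 3.6, 11.9]
width: 1.0
gripper_force: 8.0
clock: 22.37
position: [0.5364, -0.1338, 0.0149]
ee_rot: [-3.137, 0.091, 0.015]
force: [-22.9, 3.0, 18.2]
width: 0.997
gripper_force: 11.6
clock: 22.62
position: [0.5364, -0.1337, 0.0148]
ee_rot: [-3.136, 0.091, 0.02]
force: [-30.6, 3.5, 24.7]
width: 1.002
gripper_force: 15.2
```

The tool has stopped dead with force building on both fingers, so the tub is against the rail. I'll back off and check.

```bash
python3 -m handwheel '[[-0.15,0,0,0,0,0],[-0.2,0,0,0,0,0],[-0.5,0,0,0,0,0],[-1,0,0,0,0,0],[-1,0,0,0,0,0],[-1,0,0,0,0,0],[-0.4,0,0,0,0,0],[0,0,0,0,0,0]]';  python3 -m handwheel '[[0,0,-0.5,0,0,0],[0,0,-1,0,0,0],[0,0,-1,0,0,0],[0,0,-1,0,0,0],[0,0,-1,0,0,0],[0,0,-1,0,0,0],[0,0,-1,0,0,0],[0,0,-0.5,0,0,0]]'; python3 -m handwheel '[[-0.5,0,0,0,0,0],[-1,0,0,0,0,0],[-0.5,0,0,0,0,0],[0,0,0,0,0,0],[0,0,0,0,0,0],[0,0,0,0,0,0]]'
python3 - <<'E'
from h import *
np.set_printoptions(precision=4,suppress=True)
for n in ('side','scene','wrist'):
    c=get_image(n)
    for l,z in (('tub',0),('roll',.004)):
      for r in place_of(l,n)[:1]:
        uv=np.array(r['point'])*[640,480]; print(n,l,r['score'],(fish if n=='wrist' else px2w)(c,uv,z)[:2])
    if n=='scene': save(c,'s6.png',(240,200,440,390),3)
E
```

```text
clock: 23.28
position: [0.4583, -0.1296, 0.0158]
ee_rot: [-3.14, 0.089, 0.0]
force: [0.3, 1.0, 0.8]
width: 0.997
gripper_force: 0.0
clock: 23.95
position: [0.462, -0.1306, 0.1585]
ee_rot: [3.139, -0.087, 0.006]
force: [1.4, 0.3, 0.6]
width: 0.999
gripper_force: 0.0
clock: 24.45
position: [0.4205, -0.1274, 0.1555]
ee_rot: [3.14, -0.087, 0.001]
force: [0.1, 0.1, 1.0]
width: 0.999
gripper_force: 0.0
side tub 0.71 [ 0.6257 -0.1467]
side roll 0.78 [ 0.6314 -0.1501]
scene tub 0.83 [ 0.6231 -0.1436]
scene roll 0.74 [ 0.6388 -0.1476]
```

View pics/s6.png

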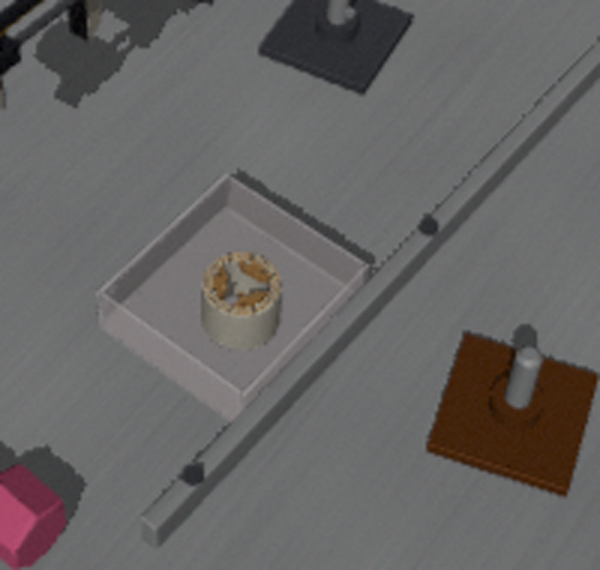

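Run:
```python
from h import *
c=get_image('scene'); f=lambda u,v,z:px2w(c,(240+u/3,200+v/3),z)[:2]
g=c['image']
a,b=f(370,265,.05),f(240,389,.05); p,q=f(232,176,.05),f(98,296,.05)
r,s=f(596,40,.034),f(145,520,.034)
ang=lambda d:np.degrees(np.arctan2(-d[0],d[1]))
print(a,b,'far',ang(a-b),'near',ang(p-q),'rail',ang(r-s))
n=np.array([(r-s)[1],-(r-s)[0]]);n/=np.linalg.norm(n); print('gaps',(r-a)@n,(r-b)@n, observe()['dq'].round(3))
```

```text
[ 0.70441003 -0.06414232] [ 0.68874497 -0.21941035] far -5.7611030791000495 near -4.287188069958608 rail -3.107741499510528
gaps 0.003139025839084656 0.010363392008153699 [-0.001 -0.002  0.001  0.002  0.002  0.001 -0.001]
```

The pixel picks show a gap of about 3 mm at one end and 10 mm at the other. That's near my ±3 mm picking error, and there's time to spare, so I'll push once more, biased toward the −y end, to make sure the tub is square.

```bash
python3 -m handwheel '[[0.5,0.5,0,0,0,0],[1,0.5,0,0,0,0],[0.3,0,1,0,0,0],[0,0,1,0,0,0],[0,0,1,0,0,0],[0,0,1,0,0,0],[0,0,1,0,0,0],[0,0,1,0,0,0]]'; python3 -m handwheel '[[0,0,0.6,0,0,0],[0,0,0.3,0,0,0],[0.5,0,0,0,0,0],[1,0,0,0,0,0],[1,0,0,0,0,0],[0.5,0,0,0,0,0],[0,0,0,0,0,0]]'; python3 -m handwheel '[[0.3,0,0,0,0,0],[0.2,0,0,0,0,0],[0,0,0,0,0,0]]'
```

```text
clock: 25.62
position: [0.4546, -0.1495, 0.0345]
ee_rot: [3.14, -0.088, -0.0]
force: [0.2, -0.1, -0.0]
width: 0.998
gripper_force: 0.0
clock: 26.2
position: [0.5178, -0.153, 0.0183]
ee_rot: [3.139, -0.084, 0.005]
force: [0.5, 0.5, -0.7]
width: 1.0
gripper_force: 0.0
clock: 26.45
position: [0.5247, -0.1534, 0.0177]
ee_rot: [-3.14, 0.088, -0.0]
force: [0.6, 0.5, -0.1]
width: 0.999
gripper_force: 0.0
```

```bash
python3 -m handwheel '[[0.25,0,0,0,0,0],[0.2,0,0,0,0,0],[0,0,0,0,0,0],[0,0,0,0,0,0]]';  python3 -m handwheel '[[0.12,0,0,0,0,0],[0,0,0,0,0,0],[0,0,0,0,0,0]]'; python3 -m handwheel '[[0.12,0,0,0,0,0],[0,0,0,0,0,0],[0,0,0,0,0,0]]'
```

```text
clock: 26.78
position: [0.5335, -0.1539, 0.0175]
ee_rot: [3.14, -0.088, 0.0]
force: [0.4, 0.4, 0.5]
width: 1.002
gripper_force: 0.0
clock: 27.03
position: [0.5353, -0.154, 0.0174]
ee_rot: [-3.14, 0.088, 0.001]
force: [-1.5, 0.6, 0.0]
width: 0.998
gripper_force: 1.0
clock: 27.28
position: [0.5354, -0.154, 0.0172]
ee_rot: [-3.139, 0.09, 0.007]
force: [-10.2, 0.0, 7.2]
width: 1.0
gripper_force: 5.1
```

The push stiffened at the same distance from the rail as before, with no further movement, so the tub is flush and square. I'll withdraw and hand in.

```bash
python3 -m handwheel '[[-0.15,0,0,0,0,0],[-0.3,0,0,0,0,0],[-0.8,0,0,0,0,0],[-1,0,0,0,0,0],[-1,0,0,0,0,0],[-0.4,0,0,0,0,0],[0,0,-0.5,0,0,0],[0,0,-1,0,0,0]]';  python3 -m handwheel '[[0,0,-1,0,0,0],[0,0,-1,0,0,0],[0,0,-1,0,0,0],[0,0,-0.5,0,0,0],[0,0,0,0,0,0],[0,0,0,0,0,0],[0,0,0,0,0,0]]'
python3 - <<'E'
from h import *
c=get_image('scene')
for l,z in (('tub',0),('roll',.004)):
    r=place_of(l,'scene')[0]; print(l,r['score'],px2w(c,np.array(r['point'])*[640,480],z)[:2])
print(sign_off())
E
```

```text
clock: 27.95
position: [0.4649, -0.1497, 0.0473]
ee_rot: [-3.14, 0.088, 0.003]
force: [1.3, 0.6, 0.8]
width: 1.002
gripper_force: 0.0
clock: 28.53
position: [0.4653, -0.1497, 0.1169]
ee_rot: [-3.14, 0.087, 0.001]
force: [0.3, -0.1, 0.2]
width: 0.996
gripper_force: 0.0
tub 0.86 [ 0.62428689 -0.14078488]
roll 0.86 [ 0.63230361 -0.14528298]
the job is handed in; nothing more can be done
None
```

I handed the job in at about 28.6 s of the 61 s allowed: the roll came off the spindle and lies flat in the tub, and the tub was pushed until it stopped firmly against the back rail; the arm is clear, but sign-off returned no verdict.

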